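# Screw the wooden cap onto the varnish jar

## Task

Screw the eight-sided wooden cap that is lying on the bench onto the open white jar until it is fully home, upright with its rim down on the jar's shoulder, and let go of it. Its pins must enter the thread: a cap that lodges on top of the ridges goes on only if it is turned backward (anticlockwise from above) until it drops into the thread start, and then forward. Do not push the other things on the bench about.

Things in the scene. Friction and masses are not known exactly. Their poses are not given: they have to be found in the camera images.
- cap_center (a point): Centre of the loose dark wooden cap: straight, eight-sided, 72 mm long, 58 mm across flats (63 over corners), 0.16 kg. Its x axis runs lengthwise to the closed solid end (small metal disc). It starts lying on a flat, centre 29 mm up, closed end roughly to the robot's left (+y). Flats face its y and z axes and each 45 degrees between. Home on the jar: x up, this point 36 mm above the shoulder.
- cap_rim (a point): Centre of the cap's open mouth (rim), 36 mm from its centre towards -x (same axes). The bore is 50 mm across, 34 mm deep. Inside are three round metal pins, 5 mm thick, 120 degrees apart, reaching in to 18 mm from the axis; their middles lie 6.5 mm inside the rim.
- jar_shoulder (a point): Centre of the flat shoulder, 70 mm above the bench, of the fixed white jar (108 mm wide, in a square wooden chock); z up. The metal neck stands here; it does not turn. The yaw of this and the next poses does NOT tell where the threads start. Fully home, the cap's rim sits on the shoulder.
- neck_top (a point): Top of the neck, on its axis, 31 mm above the shoulder. The neck is 32 mm thick with a tapered tip and carries three equal thread ridges, 46 mm across. Clockwise from above each third of the turn is: an open gap of 30 degrees (the thread start), a ridge of 74 degrees, a stop post of 16 degrees that is 22 mm high and runs down to the shoulder.
- ridge_level (a point): On the neck's axis at the ridges' level tops, 19 mm above the shoulder. A cap set on the neck rests with its rim 15 mm above the shoulder (pins on the ridges), or 18 mm (on the posts). Clockwise from the ridges it jams at the posts. Anticlockwise by at most 105 degrees brings the pins to the gaps, which leave them some 17 degrees of room.
- thread_level (a point): On the neck's axis at the floor of the gaps, 9 mm above the shoulder: with the pins here the rim is 5 mm above the shoulder (a drop of 10 mm; a firmly gripped cap must be let down). From here clockwise the pins run under the ridges down a slope, 6 mm in 60 degrees; press lightly or let the cap sink. The posts stop it after 74 to 91 degrees, rim on the shoulder.
Not all that is in view belongs to the job. What is meant by the part that bears cap_center is not green or yellow, and is the smaller of those in its own colour.

How it is judged:
By the outcome, as a careful person would: the job done as asked, in the order asked, and still so for the second after the job is handed in, with the robot touching nothing.
It also fails if it takes over 72 s, if anything falls off the work surface, if the arm or the gripper's body presses on something with over 40 N, if the wrist force passes 120 N, or if a joint passes its speed limit or range.

## Robot

A 6-joint arm with a two-finger parallel gripper is mounted at the origin on the work surface. World frame = base frame: x ahead of the robot, y to its left, z up, the work surface at z = 0. Lengths are in m, angles in degrees, forces in N, time in s.
With the tool pointing down it reaches from about 0.4 to 0.825 m from the base axis. Payload 7 kg.
Tool frame: the origin (TCP) lies at the centre of the arm's flange, where the gripper is bolted on; the fingertips stand 178 mm ahead of it and the grasp point (between the pads) lies 159 mm ahead of it; x points along the fingers, y is the direction in which the jaws open and shut, and the axes are right-handed (so a half turn about x gives the same grasp; the last joint's range is limited). The gripper opens to 88 mm and grips with 3 to 60 N. Pads are 19 mm wide; open, the fingers measure 130 mm over their backs; the gripper's body (78 mm by 193 mm) begins 47 mm behind the grasp point.
Start: joints at [79.647, 20.546, 0.682, 0, -70.136, -16.507], TCP at [0.305, 0.602, 0.405] pointing down, gripper open.
Joint ranges: [-176.03, 176.03], [-82.01, 121.73], [-58.28, 71.71], [-173.87, 95.51], [-174.79, -0.11], [-173.66, 173.66]. Speed limits (degrees/s): [136.94, 136.94, 172.46, 180, 180, 180].

## Interface

Orientations are given as [roll, pitch, yaw] about the fixed x, y, z axes, in that order (R = Rz(yaw) Ry(pitch) Rx(roll)).
In Python, from plant import ctrl gives the robot as it stands. The module is installed in compiled form; this text tells all that it offers.
- The arm moves only by the shell command python3 -m inch 'ROWS'. ROWS is JSON, one flat list of numbers, 7 for each row, row after row: the shift along the tool's x, y, z in m, then the turn, a rotation vector about the tool's x, y, z in degrees, then the finger opening in m, from 0 to 0.0876. In form: [dx, dy, dz, rx, ry, rz, hand, dx, dy, dz, rx, ry, rz, hand, ...]. A call has 1 to 20 rows; each row shifts and turns the pose as measured when the row begins, along the tool's axes as they then stand; what a row does not reach is not made up. A row lasts 1/8 s, in which the tool goes at most 62.5 mm and 10.7 degrees, less where a joint would pass 70% of its speed; a pose out of reach is approached as far as the arm can. A call with a gripper value outside its range is refused whole. The fingers move at their own pace and stop on an object; the grip force is fixed at half the most. Time passes only in rows, so rows that do not move let the fingers close. It gives the time, the measured TCP pose, the force and the opening at its end, in the units of the state.
- ctrl.get_obs(): the state, without advancing time (a new reading comes with each control period).
- ctrl.snapshot(name): name is "scene" or "side" or "wrist"; returns a dict with "color" (480x640x3 uint8, red, green, blue), "depth" (480x640 float32, m along the optical axis (not along the pixel's ray), 0 where there is no reading), "K" (3x3 intrinsics, pixels), "position" and "attitude" of the camera in the world; the wrist camera has in their place "hand_eye" (4x4, takes a point from camera to tool coordinates, whose origin is the TCP and whose axes are the tool frame's). Camera axes: x right, y up, looking along -z (the intrinsics and any distortion apply to the point x, -y, -z); pixel columns grow to the right and rows downward; lengths in m; the calibration is good to about 2 mm. A picture is of the moment at which its call begins: read the wrist's pose just before it.
- ctrl.close_job(): hands the job in, once; it reports no verdict.
The state is a dict: "clock": time; "joint_pos": joint angles; "qvel": joint speeds; "tau": joint torques, N m; "tool_pos": TCP position; "orientation": TCP orientation; "force": force on the tool from outside, world axes, zero at the start; "moment": the same for the moment, N m; "opening": finger opening in m.
Only numpy, scipy, OpenCV 4.12 (cv2) and the standard library are available. Lean on these libraries where they do the work, as an engineer would, in place of code of your own. Each camera call takes 0.05 s, during which the arm holds its last target.

## Working session

There is one attempt and no reset: what is moved stays moved. The work goes in short steps, Python scripts to look and compute and a shell command to move; the robot and the scene stay as the last step left them, time stands still between calls to the robot, and variables do not carry over. Pictures are saved under pics/ and viewed, and the job is handed in when it is done.

```bash
mkdir -p pics; ls; python3 - <<'E'
from plant import ctrl
import cv2
o=ctrl.get_obs()
for k in o: print(k,o[k])
for n in ["scene","side","wrist"]:
    s=ctrl.snapshot(n)
    cv2.imwrite(f"pics/{n}0.png",s["color"][:,:,::-1])
    print(n,s["K"],s.get("position"),s.get("attitude"),s.get("hand_eye"),[k for k in s])
E
```

```text
pics
clock 0.0
joint_pos [ 7.96476362e+01  2.05915270e+01  6.32828181e-01 -1.92387329e-02
 -7.01355001e+01 -1.65061374e+01]
qvel [-0.0432582  -0.01660422  0.05105705  0.0286426  -0.05871743 -0.0182324 ]
tau [ 6.50367638e-04 -5.82714164e+01  2.93042511e+01  6.99714705e+00
  6.67290558e-03 -1.60158006e-04]
tool_pos [0.30488051 0.60200207 0.40371699]
orientation [  95.63945789   89.90408007 -111.22559549]
force [-0.18332801  1.09846043  0.16028897]
moment [-0.00760952  0.01755468 -0.01106685]
opening 0.08802134303360236
scene [[504.50315361   0.         317.04895017]
 [  0.         504.50315361 236.44629972]
 [  0.           0.           1.        ]] [1.15017233 0.28207546 0.8874291 ] [ 40.94034274   0.79032587 108.49148942] None ['color', 'depth', 'K', 'position', 'attitude']
side [[483.01637063   0.         325.20602008]
 [  0.         483.01637063 233.29004312]
 [  0.           0.           1.        ]] [ 0.04526368 -0.45815468  0.70322392] [ 47.46987567   0.5775902  -43.92461013] None ['color', 'depth', 'K', 'position', 'attitude']
wrist [[420.10393206   0.         318.63346808]
 [  0.         420.10393206 237.73521549]
 [  0.           0.           1.        ]] None None [[-3.82706599e-04  2.87290008e-01 -9.57843570e-01  1.90733654e-02]
 [ 9.99999433e-01  1.06180005e-03 -8.10798740e-05  1.43981996e-04]
 [ 9.93744917e-04 -9.57843058e-01 -2.87290252e-01 -7.91606285e-02]
 [ 0.00000000e+00  0.00000000e+00  0.00000000e+00  1.00000000e+00]] ['color', 'depth', 'K', 'hand_eye']
```

View pics/scene0.png

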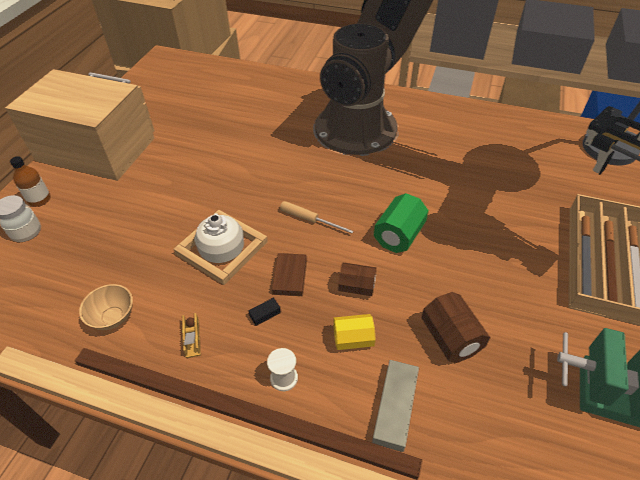

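View pics/side0.png

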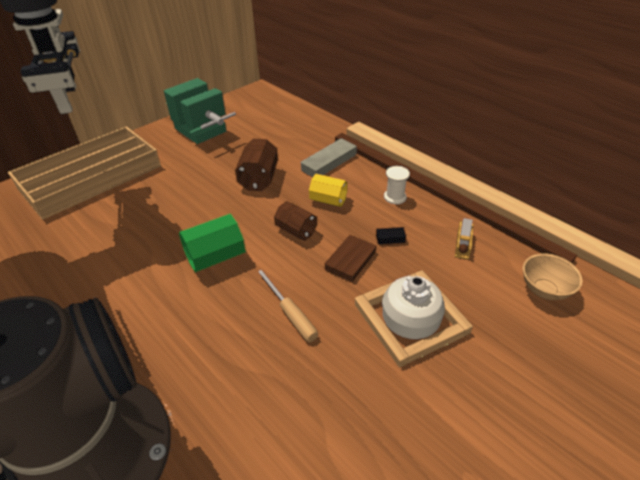

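View pics/wrist0.png

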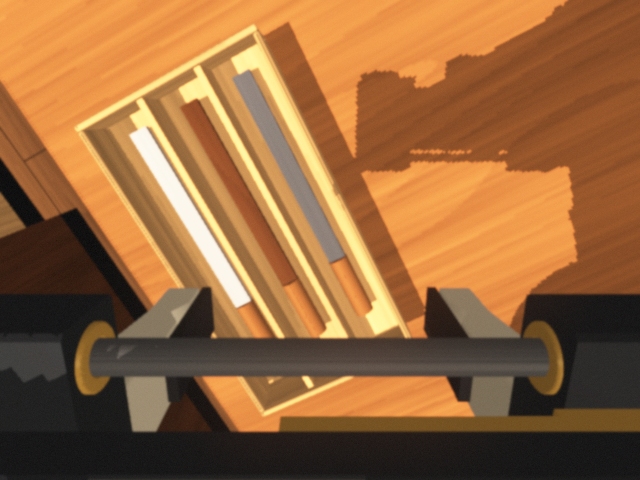

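Candidates for the cap, by scene pixel: green cap (402,223), large brown (455,325), small brown (357,278), yellow (355,332) and a flat dark board (290,273). By the description the small brown one is the choice. I'll check it with close crops and measurements.

```bash
cat > h.py <<'E'
import numpy as np, cv2
from scipy.spatial.transform import Rotation as R
from plant import ctrl
def snap(n):
    o=ctrl.get_obs(); s=ctrl.snapshot(n)
    T=np.eye(4)
    if n=="wrist":
        W=np.eye(4);W[:3,:3]=R.from_euler('xyz',o['orientation'],degrees=True).as_matrix();W[:3,3]=o['tool_pos']
        T=W@np.array(s['hand_eye'])
    else:
        T[:3,:3]=R.from_euler('xyz',s['attitude'],degrees=True).as_matrix();T[:3,3]=s['position']
    s['T']=T; return s
def cloud(s):
    K=s['K'];d=s['depth'];v,u=np.mgrid[0:480,0:640]
    P=np.stack([(u-K[0,2])/K[0,0]*d,-(v-K[1,2])/K[1,1]*d,-d],-1)
    return P@s['T'][:3,:3].T+s['T'][:3,3]
def plane(s,u,v,z):
    K=s['K'];r=s['T'][:3,:3]@np.array([(u-K[0,2])/K[0,0],-(v-K[1,2])/K[1,1],-1]);p=s['T'][:3,3]
    return p+r*(z-p[2])/r[2]
def proj(s,X):
    K=s['K'];p=s['T'][:3,:3].T@(np.asarray(X)-s['T'][:3,3])
    return K[0,2]+K[0,0]*p[0]/-p[2],K[1,2]-K[1,1]*p[1]/-p[2]
E
python3 - <<'E'
from h import *
a=snap("scene");b=snap("side")
def crop(s,u,v,r,S=400): return cv2.resize(s['color'][v-r:v+r,u-r:u+r,::-1],(S,S),interpolation=cv2.INTER_CUBIC)
cv2.imwrite("pics/crop1.png",np.hstack([crop(a,357,278,40),crop(b,296,220,40)]))
cv2.imwrite("pics/crop2.png",np.hstack([crop(a,220,243,45),crop(b,414,300,50)]))
for n,s,bx in [("scS",a,(325,250,390,305)),("scL",a,(410,280,500,370)),("siS",b,(265,195,325,245)),("siL",b,(225,130,285,195))]:
    C=cloud(s)[bx[1]:bx[3],bx[0]:bx[2]].reshape(-1,3)
    z=C[:,2];P=C[(z>.012)&(z<.2)]
    top=P[P[:,2]>np.percentile(P[:,2],98)-.004]
    r=cv2.minAreaRect(top[:,:2].astype(np.float32)*1000); r2=cv2.minAreaRect(P[:,:2].astype(np.float32)*1000)
    print(n,len(P),"ztop",np.percentile(P[:,2],95),"top",r,"all",r2)
E
```

```text
scS 1033 ztop 0.058862248620781085 top ((535.942138671875, 152.79193115234375), (34.244571685791016, 71.89313507080078), 8.142711639404297) all ((534.365478515625, 152.85777282714844), (61.41030502319336, 73.14253234863281), 7.389997482299805)
scL 2994 ztop 0.08325729533983794 top ((595.5888671875, 360.13287353515625), (104.33284759521484, 42.54084014892578), 40.60285186767578) all ((617.3848876953125, 333.860107421875), (105.01765441894531, 157.91552734375), 38.96197509765625)
siS 1059 ztop 0.058316063879010754 top ((531.5076293945312, 149.5191650390625), (30.46617889404297, 74.96183776855469), 5.441105365753174) all ((568.1580200195312, 153.92819213867188), (132.8208770751953, 75.4565658569336), 7.503803253173828)
siL 1448 ztop 0.08239227733446297 top ((595.454345703125, 356.94915771484375), (107.79032135009766, 40.914520263671875), 39.14942169189453) all ((594.7294921875, 357.8175354003906), (108.69036865234375, 83.41861724853516), 39.95103073120117)
```

View pics/crop1.png

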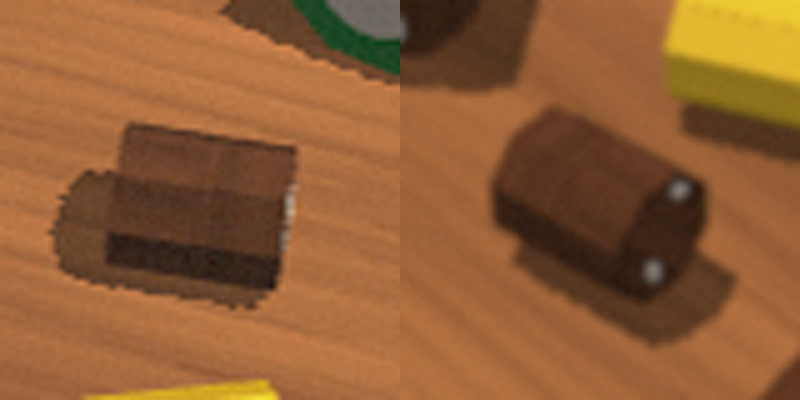

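View pics/crop2.png

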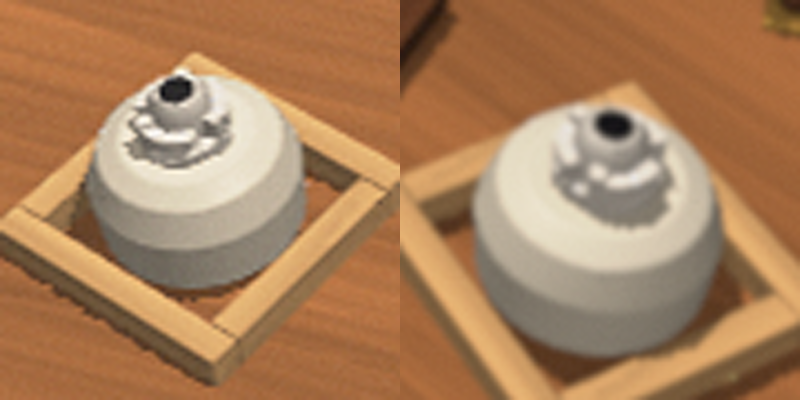

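The small brown at (357,278) measures about 72 x 58 mm and 58 mm high. Its open end with pins shows in the side view and its metal disc is on the +y side, so it is the cap. The large one measures about 105 x 83 mm. Next I'll locate the jar.

```bash
python3 - <<'E'
from h import *
a=snap("scene");b=snap("side")
for s,bx in [(a,(195,200,245,265)),(b,(380,262,450,340))]:
    g=s['color'].max(2).astype(int); 
    m=np.zeros((480,640),np.uint8); m[bx[1]:bx[3],bx[0]:bx[2]]=(g[bx[1]:bx[3],bx[0]:bx[2]]<60)
    n,l,st,c=cv2.connectedComponentsWithStats(m)
    for i in range(1,n):
        if st[i][4]>8: print(c[i],st[i][4],plane(s,*c[i],.101))
    C=cloud(s)[bx[1]:bx[3],bx[0]:bx[2]].reshape(-1,3)
    for lo,hi in [(.095,.103),(.085,.0905),(.066,.0735),(.05,.06)]:
        P=C[(C[:,2]>lo)&(C[:,2]<hi)]
        if len(P)>5: print(lo,len(P),P.min(0),P.max(0),cv2.minEnclosingCircle(P[:,:2].astype(np.float32)))
    # cap
C=cloud(a)[255:305,325:390].reshape(-1,3);t=C[C[:,2]>.056]
u,S,vt=np.linalg.svd(t[:,:2]-t[:,:2].mean(0));print(t.mean(0),np.degrees(np.arctan2(vt[0,1],vt[0,0])))
E
```

```text
[214.   217.84] 25 [ 0.52403559 -0.17134093  0.101     ]
0.095 105 [ 0.51187845 -0.18230179  0.09504337] [ 0.54247717 -0.15288312  0.1029364 ] ((0.5276695489883423, -0.16928179562091827), 0.01700972206890583)
0.085 108 [ 0.50154686 -0.19183094  0.08514089] [ 0.54726473 -0.14648208  0.09037586] ((0.5240997672080994, -0.1704939752817154), 0.024197261780500412)
0.066 467 [ 0.4817249  -0.21169086  0.0660222 ] [ 0.56994976 -0.1276879   0.07349089] ((0.5258373022079468, -0.17007583379745483), 0.04465194046497345)
0.05 249 [ 0.48827835 -0.21319251  0.05000438] [ 0.57597372 -0.11716495  0.05999145] ((0.5266633033752441, -0.16807910799980164), 0.05181790515780449)
[417.06666667 280.83333333] 30 [ 0.52405521 -0.17232194  0.101     ]
0.095 189 [ 0.50832442 -0.18839941  0.09505043] [ 0.53391854 -0.15886111  0.10298986] ((0.5227554440498352, -0.17408642172813416), 0.015475403517484665)
0.085 187 [ 0.50088248 -0.19647752  0.0851497 ] [ 0.54729693 -0.15001388  0.09048159] ((0.5241084098815918, -0.1734618991613388), 0.02411627396941185)
0.066 810 [ 0.47954978 -0.21647345  0.06600429] [ 0.56508111 -0.13014015  0.07342527] ((0.521138072013855, -0.17403142154216766), 0.044836174696683884)
0.05 413 [ 0.47107117 -0.22507116  0.05001069] [ 0.56442419 -0.123768    0.05998099] ((0.521877110004425, -0.17436036467552185), 0.05172589048743248)
[0.56085869 0.15834301 0.09344715] -168.03399421496633
```

```bash
python3 - <<'E'
from h import *
np.set_printoptions(precision=3,suppress=True)
a=snap("scene");C=cloud(a)
hsv=cv2.cvtColor(a['color'],cv2.COLOR_RGB2HSV)
for n,lo,hi,bx in [("green",50,75,(370,190,435,255)),("yellow",24,34,(325,305,385,355))]:
    m=np.zeros((480,640),bool);m[bx[1]:bx[3],bx[0]:bx[2]]=True
    m&=(hsv[...,0]>lo)&(hsv[...,0]<hi)&(hsv[...,1]>120);P=C[m];P=P[P[:,2]>.005];print(n,P.min(0),P.max(0),cv2.minAreaRect(P[:,:2].astype(np.float32)*1000))
P=C[250:300,270:312].reshape(-1,3);P=P[P[:,2]>.008];print("board",P.min(0),P.max(0))
o=ctrl.get_obs();Rc=R.from_euler('xyz',o['orientation'],degrees=True);print(Rc.as_matrix())
E
```

```text
green [0.303 0.154 0.005] [1.15  0.282 0.887] ((727.1956787109375, 216.59161376953125), (849.55859375, 105.07072448730469), 1.7501167058944702)
yellow [0.632 0.144 0.053] [1.15  0.282 0.887] ((889.9844970703125, 245.08572387695312), (520.953369140625, 69.79710388183594), 15.722284317016602)
board [ 0.498 -0.035  0.008] [1.15  0.282 0.887]
[[-0.    -0.452 -0.892]
 [-0.    -0.892  0.452]
 [-1.     0.    -0.   ]]
```

```bash
cat >> h.py <<'E'
def cur():
    o=ctrl.get_obs();return o,R.from_euler('xyz',o['orientation'],degrees=True),np.array(o['tool_pos'])
def plan(pg,Rt,n,lift=0):
    """grasp point target pg, rotation Rt; print n rows (first listing per-row step in tool axes)"""
    o,Rc,p=cur(); pt=np.asarray(pg)-.159*Rt.as_matrix()[:,0]
    rv=(Rc.inv()*Rt).as_rotvec(degrees=True)
    print("total rotvec tool",rv.round(1),"world shift",(pt-p).round(4),"tool shift",Rc.inv().apply(pt-p).round(4))
    Rk=Rc
    for k in range(n):
        print((Rk.inv().apply((pt-p)/n)).round(4),(rv/n).round(2)); Rk=Rk*R.from_rotvec(rv/n,degrees=True)
def frame(x,y):
    x=np.array(x,float);x/=np.linalg.norm(x);y=np.array(y,float);y-=x*(x@y);y/=np.linalg.norm(y)
    return R.from_matrix(np.stack([x,y,np.cross(x,y)],1))
def st():
    o,Rc,p=cur();np.set_printoptions(precision=4,suppress=True)
    print("t",o['clock'],"q",np.round(o['joint_pos'],1),"grasp",p+.159*Rc.as_matrix()[:,0],"open",o['opening'],"F",o['force']);print(Rc.as_matrix())
E
python3 - <<'E'
from h import *
a=snap("scene");C=cloud(a)
P=C[190:255,370:435].reshape(-1,3);hs=cv2.cvtColor(a['color'],cv2.COLOR_RGB2HSV)[190:255,370:435].reshape(-1,3)
P=P[(P[:,2]>.01)&(P[:,2]<.2)&(hs[:,0]>50)&(hs[:,0]<80)];print(P.min(0),P.max(0))
th=np.radians(7);ax=np.array([-np.sin(th),np.cos(th),0])
d0=-ax*np.sin(np.pi/4)+np.array([0,0,-np.cos(np.pi/4)])
Rt=frame(d0,[-np.cos(th),-np.sin(th),0])
plan(np.array([.534,.151,.029])-.13*d0+np.array([0,0,.05]),Rt,9)
E
```

```text
[0.30046035 0.15435407 0.01010481] [0.4221036  0.25701827 0.08801854]
total rotvec tool [53.1 41.3 22. ] world shift [ 0.2041 -0.2483 -0.1212] tool shift [ 0.1212  0.1293 -0.2943]
[ 0.0135  0.0144 -0.0327] [5.9  4.58 2.44]
[ 0.0166  0.0103 -0.0328] [5.9  4.58 2.44]
[ 0.0196  0.0062 -0.0322] [5.9  4.58 2.44]
[ 0.0223  0.0021 -0.0309] [5.9  4.58 2.44]
[ 0.0247 -0.002  -0.029 ] [5.9  4.58 2.44]
[ 0.0267 -0.006  -0.0266] [5.9  4.58 2.44]
[ 0.0284 -0.0098 -0.0235] [5.9  4.58 2.44]
[ 0.0297 -0.0133 -0.02  ] [5.9  4.58 2.44]
[ 0.0305 -0.0164 -0.0161] [5.9  4.58 2.44]
```

```bash
python3 -m inch '[0.0135,0.0144,-0.0327,5.9,4.6,2.4,0.087, 0.0166,0.0103,-0.0328,5.9,4.6,2.4,0.087, 0.0196,0.0062,-0.0322,5.9,4.6,2.4,0.087, 0.022,0.002,-0.031,5.9,4.6,2.4,0.087]'; python3 -c "
from h import *
st()"
```

```text
clock: 0.95
tool_pos: [0.3969, 0.4904, 0.3523]
orientation: [165.4, 69.1, -65.9]
force: [0.5, -0.4, -0.4]
opening: 0.0868
t 0.95 q [ 72.7  22.2 -11.4  14.3 -73.  -40.2] grasp [0.4201 0.4386 0.2038] open 0.08681318875887564 F [ 0.4601 -0.3758 -0.3904]
[[ 0.1458 -0.7871 -0.5993]
 [-0.3263 -0.6102  0.722 ]
 [-0.934   0.0903 -0.3458]]
```

```bash
python3 -m inch '[0.0247,-0.002,-0.029,5.9,4.6,2.4,0.087, 0.0267,-0.006,-0.0266,5.9,4.6,2.4,0.087, 0.0284,-0.01,-0.0235,5.9,4.6,2.4,0.087, 0.03,-0.013,-0.02,5.9,4.6,2.4,0.087, 0.03,-0.016,-0.016,5.9,4.6,2.4,0.087]'; python3 -c "
from h import *
st()
s=snap('wrist');cv2.imwrite('pics/w1.png',s['color'][:,:,::-1])
th=np.radians(7);ax=np.array([-np.sin(th),np.cos(th),0])
d0=-ax*np.sin(np.pi/4)+np.array([0,0,-np.cos(np.pi/4)])
Rt=frame(d0,[-np.cos(th),-np.sin(th),0])
plan(np.array([.534,.151,.029])-.1*d0,Rt,1)
"
```

```text
clock: 1.58
tool_pos: [0.5121, 0.3471, 0.2866]
orientation: [-178.1, 44.2, -82.8]
force: [-0.4, 0.5, -0.2]
opening: 0.0867
t 1.575 q [ 59.   30.3 -18.5  26.7 -81.2 -67.5] grasp [0.5264 0.234  0.1757] open 0.08668066865280069 F [-0.446   0.4566 -0.1732]
[[ 0.0897 -0.9945 -0.0547]
 [-0.7112 -0.1024  0.6955]
 [-0.6972 -0.0235 -0.7165]]
total rotvec tool [-2.  -1.2 -0.3] world shift [-0.0017 -0.0108 -0.0717] tool shift [0.0572 0.0043 0.0443]
[0.0572 0.0043 0.0443] [-2.04 -1.23 -0.26]
```

View pics/w1.png

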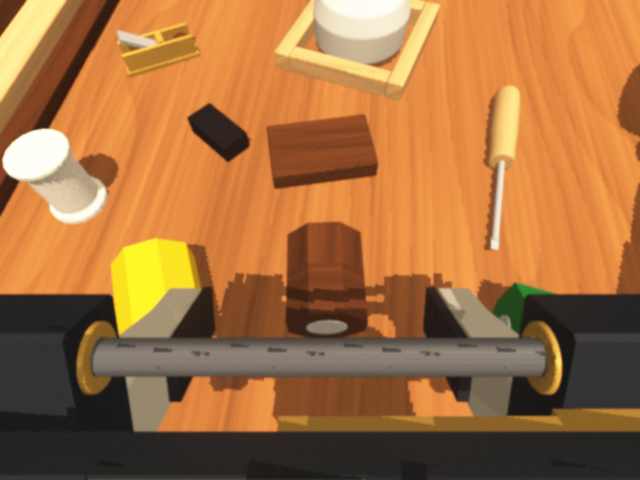

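The wrist view shows the cap at (326,280), between the open fingers with its metal disc (327,327) toward the hand. The yellow and green things are outside the fingers. I'll measure the cap again from this view.

```bash
python3 -c "
from h import *
np.set_printoptions(precision=4,suppress=True)
s=snap('wrist');C=cloud(s)[215:335,275:380].reshape(-1,3);d=s['depth'][215:335,275:380].reshape(-1)
P=C[(d>.1)&(C[:,2]>.01)&(C[:,2]<.09)];print(len(P),np.percentile(P[:,2],[5,50,90,95,99]))
t=P[P[:,2]>np.percentile(P[:,2],96)-.0025]
r=cv2.minAreaRect(t[:,:2].astype(np.float32)*1000);print(len(t),r)
P2=P[P[:,2]>.02];print(cv2.minAreaRect(P2[:,:2].astype(np.float32)*1000))
for z in (.02,.03,.04,.05):
  q=P[abs(P[:,2]-z)<.004];print(z,q.min(0),q.max(0))
for n in ('scene','side'):
  q=snap(n);print(n,proj(q,[.534,.151,.058]))
"
```

```text
8208 [0.0399 0.0557 0.0595 0.0598 0.0603]
3645 ((534.4279174804688, 150.5905303955078), (29.65667724609375, 73.06343841552734), 6.446925163269043)
((534.4216918945312, 150.8902130126953), (58.149566650390625, 73.78060150146484), 6.9605183601379395)
0.02 [0.5092 0.1831 0.0239] [0.5092 0.1831 0.0239]
0.03 [0.5014 0.1824 0.0261] [0.5588 0.1895 0.034 ]
0.04 [0.5014 0.1112 0.0361] [0.5673 0.1898 0.044 ]
0.05 [0.505  0.1119 0.046 ] [0.5637 0.1897 0.054 ]
scene (np.float64(357.25396615211406), np.float64(270.5296046689695))
side (np.float64(294.5658755904309), np.float64(209.4749840982522))
```

```bash
python3 -m inch '[0.0286,0.002,0.022,-1.0,-0.6,-0.1,0.087, 0.0286,0.002,0.022,-1.0,-0.6,-0.1,0.087, 0,0,0,0,0,0,0.087]'; python3 -c "
from h import *
st()
th=np.radians(6.9);ax=np.array([-np.sin(th),np.cos(th),0])
d0=-ax*np.sin(np.pi/4)+np.array([0,0,-np.cos(np.pi/4)])
Rt=frame(d0,[-np.cos(th),-np.sin(th),0])
plan(np.array([.5344,.1507,.0295]),Rt,1)
"
```

```text
clock: 2.15
tool_pos: [0.5098, 0.3409, 0.2164]
orientation: [-179.8, 46.0, -81.9]
force: [-0.2, 0.3, 1.0]
opening: 0.087
t 2.15 q [ 58.7  33.8 -22.9  27.6 -72.2 -68.7] grasp [0.5253 0.2314 0.1021] open 0.08697416605181976 F [-0.2082  0.2666  0.9558]
[[ 0.0976 -0.9904 -0.0983]
 [-0.6881 -0.1385  0.7123]
 [-0.719  -0.0019 -0.695 ]]
total rotvec tool [0.7 1.  0.8] world shift [ 0.0111 -0.0785 -0.0745] tool shift [ 0.1087  0.     -0.0053]
[ 0.1087  0.     -0.0053] [0.68 0.97 0.82]
```

```bash
python3 -m inch '[0.03,0,-0.002,0.3,0.5,0.4,0.087, 0.03,0,-0.002,0.3,0.5,0.4,0.087, 0.025,0,-0.001,0,0,0,0.087, 0.02,0,0,0,0,0,0.087, 0,0,0,0,0,0,0.087]'; python3 -c "
from h import *
st()
th=np.radians(6.9);ax=np.array([-np.sin(th),np.cos(th),0])
d0=-ax*np.sin(np.pi/4)+np.array([0,0,-np.cos(np.pi/4)])
Rt=frame(d0,[-np.cos(th),-np.sin(th),0])
plan(np.array([.5344,.1507,.0295]),Rt,1)
"
```

```text
clock: 2.78
tool_pos: [0.5223, 0.271, 0.1534]
orientation: [-179.0, 45.5, -81.8]
force: [0.7, -0.2, 0.2]
opening: 0.0869
t 2.775 q [ 53.4  36.1 -31.8  34.1 -61.7 -73.4] grasp [0.5382 0.1607 0.04  ] open 0.08688560345779955 F [ 0.7063 -0.179   0.1524]
[[ 0.1    -0.9914 -0.0848]
 [-0.6938 -0.1306  0.7082]
 [-0.7132 -0.0119 -0.7009]]
total rotvec tool [-0.1  0.5  0.9] world shift [-0.0014 -0.0087 -0.0115] tool shift [0.014  0.0027 0.002 ]
[0.014  0.0027 0.002 ] [-0.05  0.5   0.91]
```

Last bit of the approach, then close.

```bash
python3 -m inch '[0.014,0.0027,0.002,0,0.5,0.9,0.087, 0,0,0,0,0,0,0.087, 0,0,0,0,0,0,0.05, 0,0,0,0,0,0,0.05, 0,0,0,0,0,0,0.05, 0,0,0,0,0,0,0.05]'; python3 -c "
from h import *
st()
s=snap('wrist');cv2.imwrite('pics/w2.png',s['color'][:,:,::-1])
"
```

```text
clock: 3.52
tool_pos: [0.5217, 0.2656, 0.1447]
orientation: [-179.6, 45.2, -82.7]
force: [0.0, -1.4, -0.3]
opening: 0.0579
t 3.525 q [ 53.   36.8 -32.2  34.1 -61.2 -73.8] grasp [0.5359 0.1545 0.0319] open 0.057855900391649805 F [ 0.0404 -1.4233 -0.3381]
[[ 0.0895 -0.9925 -0.0833]
 [-0.6992 -0.1222  0.7044]
 [-0.7093 -0.0049 -0.7049]]
```

View pics/w2.png

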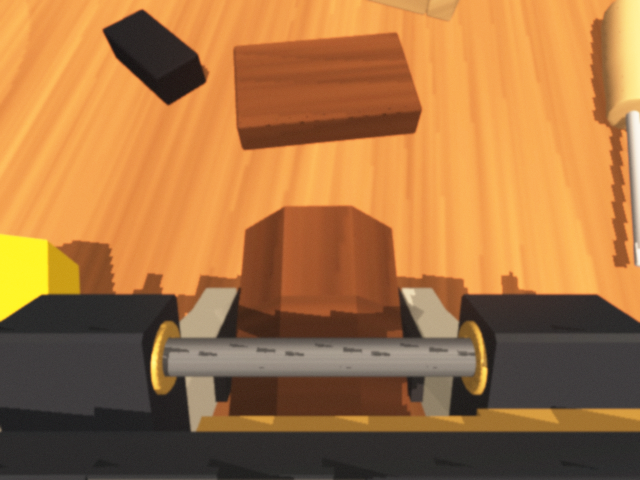

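The opening is 0.058 m, so the cap is gripped across its flats. Lift it.

```bash
python3 -m inch '[-0.01,0,-0.01,0,0,0,0.05, -0.02,0,-0.02,0,0,0,0.05, -0.03,0,-0.03,0,0,0,0.05, -0.03,0,-0.03,0,0,0,0.05, -0.02,0,-0.02,0,0,0,0.05]'; python3 -c "
from h import *
st()
th=np.radians(6.9);ax=np.array([-np.sin(th),np.cos(th),0])
d1=ax*np.sin(np.pi/4)+np.array([0,0,-np.cos(np.pi/4)])
Rt=frame(d1,[-np.cos(th),-np.sin(th),0])
plan(np.array([.524,-.172,.20]),Rt,11)
"
```

```text
clock: 4.2
tool_pos: [0.5205, 0.2644, 0.3055]
orientation: [-179.9, 45.1, -83.0]
force: [0.4, -0.7, -1.5]
opening: 0.0578
t 4.2 q [ 53.7  25.1 -25.3  29.7 -77.4 -63.5] grasp [0.5343 0.1531 0.1928] open 0.057779413855579345 F [ 0.3692 -0.6916 -1.4833]
[[ 0.0866 -0.9926 -0.0857]
 [-0.7004 -0.1218  0.7033]
 [-0.7085 -0.0009 -0.7057]]
total rotvec tool [  0.1 -89.9   0.1] world shift [ 0.017  -0.5481  0.007 ] tool shift [ 0.3804  0.0499 -0.3918]
[ 0.0346  0.0045 -0.0356] [ 0.01 -8.17  0.01]
[ 0.0292  0.0045 -0.0402] [ 0.01 -8.17  0.01]
[ 0.0232  0.0045 -0.0439] [ 0.01 -8.17  0.01]
[ 0.0167  0.0045 -0.0468] [ 0.01 -8.17  0.01]
[ 0.0099  0.0045 -0.0487] [ 0.01 -8.17  0.01]
[ 0.0029  0.0045 -0.0496] [ 0.01 -8.17  0.01]
[-0.0042  0.0045 -0.0495] [ 0.01 -8.17  0.01]
[-0.0112  0.0045 -0.0484] [ 0.01 -8.17  0.01]
[-0.018   0.0045 -0.0463] [ 0.01 -8.17  0.01]
[-0.0244  0.0045 -0.0433] [ 0.01 -8.17  0.01]
[-0.0303  0.0045 -0.0394] [ 0.01 -8.17  0.01]
```

```bash
python3 -m inch '[0.03,0.0045,-0.04,0,-8.2,0,0.05, 0.025,0.0045,-0.043,0,-8.2,0,0.05, 0.02,0.0045,-0.046,0,-8.2,0,0.05, 0.013,0.0045,-0.048,0,-8.2,0,0.05, 0.006,0.0045,-0.049,0,-8.2,0,0.05, 0,0,0,0,0,0,0.05]'; python3 -c "
from h import *
st()
th=np.radians(6.9);ax=np.array([-np.sin(th),np.cos(th),0])
d1=ax*np.sin(np.pi/4)+np.array([0,0,-np.cos(np.pi/4)])
Rt=frame(d1,[-np.cos(th),-np.sin(th),0])
plan(np.array([.524,-.172,.20]),Rt,7)
"
```

```text
clock: 4.95
tool_pos: [0.5271, 0.0095, 0.3376]
orientation: [-161.5, 87.5, -64.2]
force: [0.5, -0.0, -1.3]
opening: 0.0579
t 4.95 q [ 23.3   9.6 -25.    3.  -55.4 -17.8] grasp [0.5301 0.0034 0.1787] open 0.05790130502623814 F [ 0.5059 -0.0114 -1.3189]
[[ 0.0186 -0.9918 -0.1263]
 [-0.0386 -0.127   0.9912]
 [-0.9991 -0.0136 -0.0406]]
total rotvec tool [  0.7 -47.3   0.6] world shift [ 0.0104 -0.2931 -0.0251] tool shift [ 0.0366  0.0272 -0.2908]
[ 0.0052  0.0039 -0.0415] [ 0.1  -6.76  0.09]
[ 0.0003  0.0038 -0.0419] [ 0.1  -6.76  0.09]
[-0.0046  0.0038 -0.0416] [ 0.1  -6.76  0.09]
[-0.0095  0.0037 -0.0408] [ 0.1  -6.76  0.09]
[-0.0142  0.0036 -0.0394] [ 0.1  -6.76  0.09]
[-0.0188  0.0036 -0.0375] [ 0.1  -6.76  0.09]
[-0.023   0.0036 -0.035 ] [ 0.1  -6.76  0.09]
```

```bash
python3 -m inch '[0.003,0.004,-0.0415,0,-6.8,0,0.05, -0.001,0.004,-0.042,0,-6.8,0,0.05, -0.006,0.004,-0.0416,0,-6.8,0,0.05, -0.0105,0.004,-0.041,0,-6.8,0,0.05, -0.015,0.004,-0.039,0,-6.8,0,0.05, -0.019,0.004,-0.037,0,-6.8,0,0.05, -0.023,0.004,-0.035,0,-6.8,0,0.05, 0,0,0,0,0,0,0.05]'; python3 -c "
from h import *
st()
th=np.radians(6.9);ax=np.array([-np.sin(th),np.cos(th),0])
d1=ax*np.sin(np.pi/4)+np.array([0,0,-np.cos(np.pi/4)])
Rt=frame(d1,[-np.cos(th),-np.sin(th),0])
plan(np.array([.524,-.172,.20]),Rt,1)
for n in ('scene','side','wrist'):
  s=snap(n);cv2.imwrite(f'pics/{n}3.png',s['color'][:,:,::-1])
"
```

```text
clock: 5.95
tool_pos: [0.5387, -0.2869, 0.3185]
orientation: [-0.8, 43.4, 97.6]
force: [0.1, 1.2, -2.1]
opening: 0.058
t 5.95 q [-25.3  29.1   9.3 -38.  -98.   38. ] grasp [ 0.5233 -0.1723  0.2093] open 0.0579527909668853 F [ 0.093   1.1692 -2.0868]
[[-0.0967 -0.9897 -0.1058]
 [ 0.7204 -0.1429  0.6787]
 [-0.6868 -0.0106  0.7268]]
total rotvec tool [ 1.4  1.6 -0.5] world shift [-0.0012  0.0033 -0.0061] tool shift [ 0.0066  0.0008 -0.0021]
[ 0.0066  0.0008 -0.0021] [ 1.35  1.63 -0.52]
```

View pics/scene3.png

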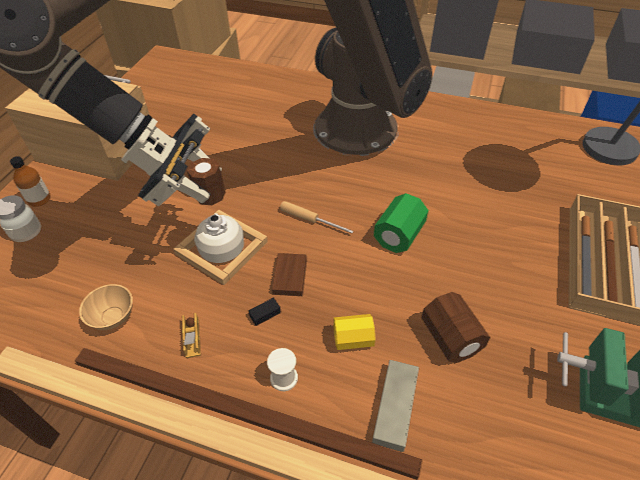

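View pics/side3.png

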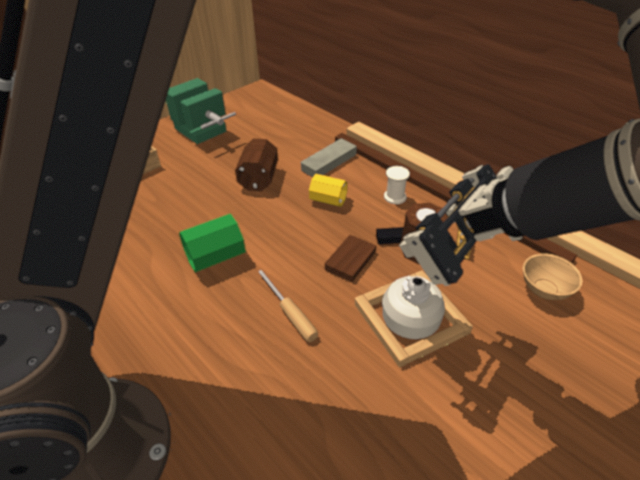

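View pics/wrist3.png

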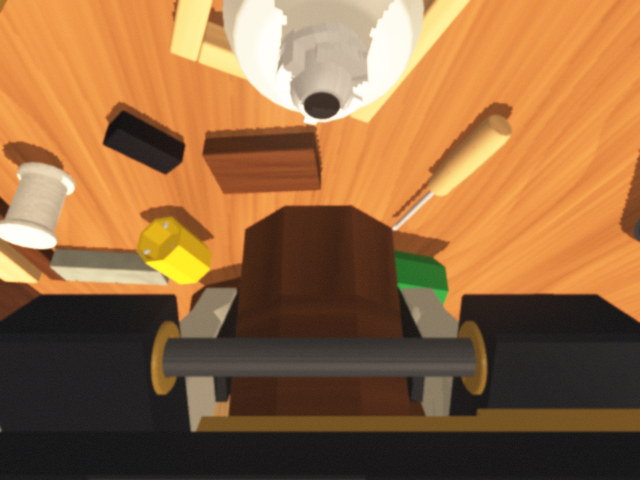

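```bash
cat >> h.py <<'E'
AT=np.array([-.705,-.002,.709]);AT/=np.linalg.norm(AT); OFF=np.array([.1633,0,-.0008])
def capplan(c,n=1,yaw=0):
    """cap centre target c with axis up"""
    o,Rc,p=cur(); a=Rc.apply(AT); v=np.cross(a,[0,0,1]); Rt=R.from_rotvec(v)*Rc
    Rt=R.from_euler('z',yaw,degrees=True)*Rt
    print("cap axis",a,"centre",p+Rc.apply(OFF)); pt=np.asarray(c)-Rt.apply(OFF)
    rv=(Rc.inv()*Rt).as_rotvec(degrees=True);print("F",np.round(o['force'],1),"turn",rv.round(2),"tool shift",Rc.inv().apply(pt-p).round(4)); print("down 10mm in tool:",Rt.inv().apply([0,0,-.01]).round(4))
E
python3 -c "
from h import *
np.set_printoptions(precision=4,suppress=True)
capplan([.524,-.172,.155])
s=snap('wrist');g=s['color'].max(2);m=np.zeros_like(g);m[80:125,290:350]=g[80:125,290:350]<75
n,l,stt,c=cv2.connectedComponentsWithStats(m)
for i in range(1,n):
  if stt[i][4]>100: print('neck wrist',c[i],stt[i],plane(s,*c[i],.101))
o,Rc,p=cur();top=p+Rc.apply(OFF+.036*AT);print('top pred',top)
for nm,(u,v) in {'scene':(204,168),'side':(426,215)}.items():
  q=snap(nm);r=20;sub=q['color'][v-r:v+r,u-r:u+r];m=((sub.min(2)>140)&(sub.max(2).astype(int)-sub.min(2)<40)).astype(np.uint8)
  n,l,stt,c=cv2.connectedComponentsWithStats(m)
  print(nm,'pred px',proj(q,top))
  for i in range(1,n):
    if stt[i][4]>15: print(c[i]+[u-r,v-r],stt[i][4],plane(q,*(c[i]+[u-r,v-r]),top[2]))
"
```

```text
cap axis [-0.0093 -0.0237  0.9997] centre [ 0.5236 -0.1664  0.2078]
F [ 0.1  0.3 -1.2] turn [0.51 1.26 0.51] tool shift [ 0.0324 -0.0003 -0.0386]
down 10mm in tool: [ 0.0071  0.     -0.0071]
neck wrist [322.0748 102.6276] [306  91  34  24 615] [ 0.5254 -0.1719  0.101 ]
top pred [ 0.5233 -0.1667  0.2443]
scene pred px (np.float64(203.8228971104798), np.float64(167.23476270542068))
[204.1583 166.7167] 120 [ 0.5217 -0.1668  0.2443]
side pred px (np.float64(425.2830974489413), np.float64(213.55250913192685))
[422.5078 210.8281] 128 [ 0.5254 -0.16    0.2443]
```

```bash
python3 -m inch '[0.012,0,-0.014,0.2,0.5,0.2,0.05, 0.012,0,-0.014,0.2,0.5,0.2,0.05, 0.008,0,-0.01,0.1,0.3,0.1,0.05, 0,0,0,0,0,0,0.05]'; python3 -c "
from h import *
np.set_printoptions(precision=4,suppress=True)
capplan([.5245,-.172,.14])
for n in ('scene','side','wrist'):
  s=snap(n);cv2.imwrite(f'pics/{n}4.png',s['color'][:,:,::-1])
  if n!='wrist':
    u,v=map(int,proj(s,[.524,-.172,.12]));r=50
    cv2.imwrite(f'pics/{n}4c.png',cv2.resize(s['color'][v-r:v+r,u-r:u+r,::-1],(400,400),interpolation=2))
a=cv2.imread('pics/scene4c.png');b=cv2.imread('pics/side4c.png');cv2.imwrite('pics/c4.png',np.hstack([a,b]))
"
```

```text
clock: 6.75
tool_pos: [0.5406, -0.2831, 0.2694]
orientation: [-0.3, 45.0, 98.6]
force: [-0.2, 0.1, -1.6]
opening: 0.0582
cap axis [-0.0017  0.0034  1.    ] centre [ 0.5235 -0.1696  0.1532]
F [-0.2  0.1 -1.6] turn [ 0.05 -0.21  0.05] tool shift [ 0.0076 -0.0007 -0.0118]
down 10mm in tool: [ 0.0071  0.     -0.0071]
```

View pics/c4.png

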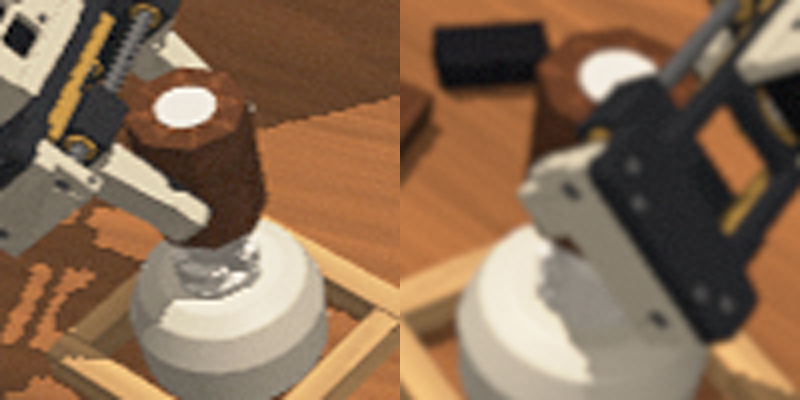

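View pics/wrist4.png

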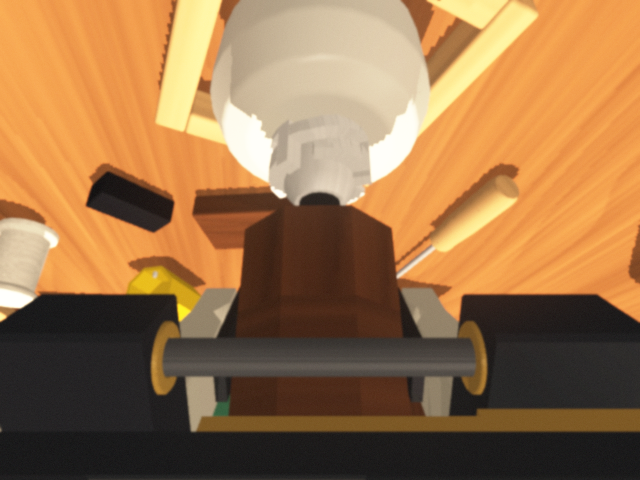

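```bash
python3 -m inch '[0.0076,-0.0007,-0.0118,0,-0.2,0,0.05, 0,0,0,0,0,0,0.05]'; python3 -c "
from h import *
np.set_printoptions(precision=4,suppress=True)
capplan([.5245,-.172,.127])
o,Rc,p=cur();top=p+Rc.apply(OFF+.036*AT);print('top pred',top)
for nm in ('scene','side'):
  q=snap(nm);pp=proj(q,top);u,v=map(int,pp);r=16;sub=q['color'][v-r:v+r,u-r:u+r];m=((sub.min(2)>140)&(sub.max(2).astype(int)-sub.min(2)<40)).astype(np.uint8)
  n,l,stt,c=cv2.connectedComponentsWithStats(m)
  print(nm,'pred px',pp)
  for i in range(1,n):
    if stt[i][4]>15: print(c[i]+[u-r,v-r],stt[i][4],plane(q,*(c[i]+[u-r,v-r]),top[2]))
"
```

```text
clock: 7.15
tool_pos: [0.5424, -0.2869, 0.2574]
orientation: [-0.6, 45.0, 98.3]
force: [0.0, 0.2, -1.9]
opening: 0.0577
cap axis [-0.0055  0.0015  1.    ] centre [ 0.5258 -0.1731  0.1415]
F [ 0.   0.2 -1.9] turn [ 0.21 -0.13  0.21] tool shift [ 0.0111  0.0006 -0.0097]
down 10mm in tool: [ 0.0071  0.     -0.0071]
top pred [ 0.5256 -0.1731  0.1775]
scene pred px (np.float64(206.5419657040665), np.float64(192.38603918250726))
[206.9322 191.8305] 118 [ 0.5239 -0.173   0.1775]
side pred px (np.float64(423.8867424769976), np.float64(247.6164690184746))
[422.6786 245.45  ] 140 [ 0.5281 -0.1688  0.1775]
```

```bash
python3 -m inch '[0.0055,0.0003,-0.005,0.1,0,0.1,0.05, 0.0055,0.0003,-0.005,0.1,0,0.1,0.05, 0,0,0,0,0,0,0.05]'; python3 -c "
from h import *
np.set_printoptions(precision=4,suppress=True)
capplan([.5245,-.172,.121])
"
```

```text
clock: 7.62
tool_pos: [0.5421, -0.2863, 0.2432]
orientation: [-0.3, 45.1, 98.5]
force: [-0.0, -0.3, -1.9]
opening: 0.058
cap axis [-0.0025  0.0036  1.    ] centre [ 0.5251 -0.1728  0.127 ]
F [-0.  -0.3 -1.9] turn [ 0.08 -0.23  0.08] tool shift [ 0.0049  0.0003 -0.0043]
down 10mm in tool: [ 0.0071  0.     -0.0071]
```

```bash
python3 -m inch '[0.0025,0.0003,-0.002,0,-0.2,0,0.05, 0.0025,0,-0.0023,0,0,0,0.05, 0,0,0,0,0,0,0.05]'; python3 -c "
from h import *
np.set_printoptions(precision=4,suppress=True)
capplan([.5245,-.172,.119])
"
```

```text
clock: 8.0
tool_pos: [0.5416, -0.2858, 0.2362]
orientation: [-0.3, 44.8, 98.6]
force: [-1.2, 0.7, -1.1]
opening: 0.0577
cap axis [-0.0016 -0.0002  1.    ] centre [ 0.5245 -0.1718  0.1205]
F [-1.2  0.7 -1.1] turn [ 0.06 -0.    0.06] tool shift [ 0.0009 -0.0002 -0.0012]
down 10mm in tool: [ 0.0071  0.     -0.0071]
```

```bash
python3 -m inch '[0.0018,0,-0.0018,0,0,0,0.05, 0.0014,0,-0.0014,0,0,0,0.05, 0,0,0,0,0,0,0.05]'; python3 -c "
from h import *
np.set_printoptions(precision=4,suppress=True)
capplan([.5245,-.172,.119])
"
```

```text
clock: 8.38
tool_pos: [0.5417, -0.286, 0.2359]
orientation: [-0.5, 44.8, 98.6]
force: [-0.2, 0.3, -2.2]
opening: 0.058
cap axis [-0.0043 -0.0014  1.    ] centre [ 0.5245 -0.172   0.1203]
F [-0.2  0.3 -2.2] turn [0.18 0.04 0.18] tool shift [ 0.0009 -0.0005 -0.0008]
down 10mm in tool: [ 0.0071  0.     -0.0071]
```

Descent stops at centre height 0.1205, meaning the pins are on the ridges. Release and back off.

```bash
python3 -m inch '[0,0,0,0,0,0,0.087, 0,0,0,0,0,0,0.087, 0,0,0,0,0,0,0.087, 0,0,0,0,0,0,0.087, -0.02,0,0,0,0,0,0.087, -0.03,0,0,0,0,0,0.087, -0.04,0,0,0,0,0,0.087, -0.04,0,0,0,0,0,0.087, 0,0,0,0,0,0,0.087]'; python3 -c "
from h import *
st()
for n in ('scene','side','wrist'):
  s=snap(n);cv2.imwrite(f'pics/{n}5.png',s['color'][:,:,::-1])
  if n!='wrist':
    u,v=map(int,proj(s,[.524,-.172,.11]));r=50
    cv2.imwrite(f'pics/{n}5c.png',cv2.resize(s['color'][v-r:v+r,u-r:u+r,::-1],(400,400),interpolation=2))
a=cv2.imread('pics/scene5c.png');b=cv2.imread('pics/side5c.png');cv2.imwrite('pics/c5.png',np.hstack([a,b]))
"
```

```text
clock: 9.5
tool_pos: [0.5559, -0.3837, 0.3344]
orientation: [-0.6, 45.1, 98.5]
force: [0.6, -0.3, -0.7]
opening: 0.0865
t 9.5 q [ -30.5   34.4   20.2  -34.6 -104.9   39.4] grasp [ 0.5393 -0.2726  0.2218] open 0.08645484309145995 F [ 0.5961 -0.2859 -0.7327]
[[-0.1047 -0.9879 -0.1148]
 [ 0.6987 -0.1552  0.6984]
 [-0.7077 -0.0071  0.7065]]
```

View pics/c5.png

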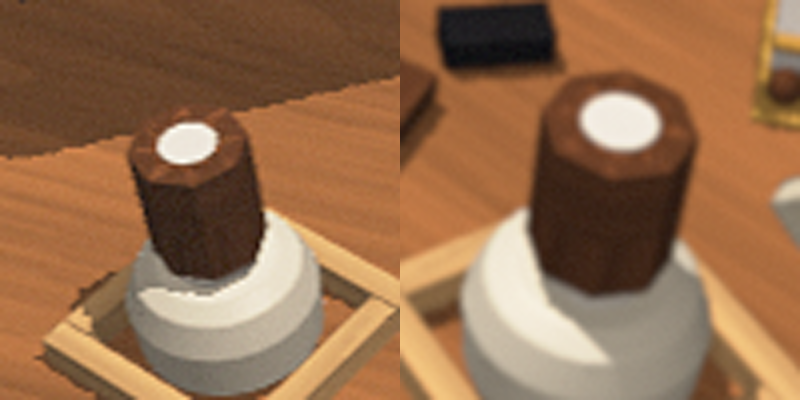

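View pics/wrist5.png

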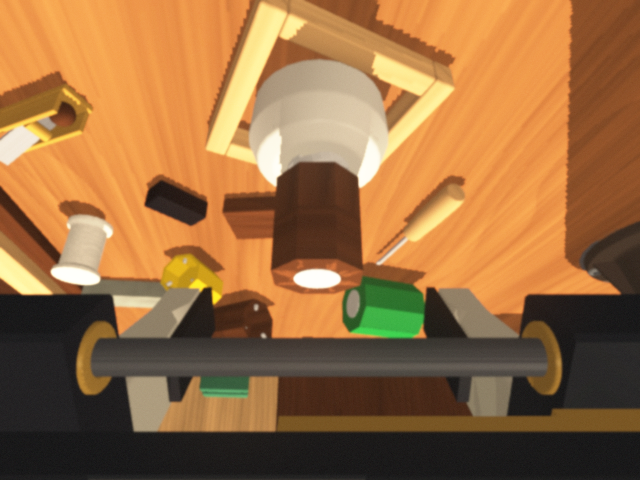

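The cap stands upright on the neck: scene crop disc at (187,142), side crop disc at (620,122). Next I'll measure its top and plan a grip from above.

```bash
cat >> h.py <<'E'
def disc(c=(.5245,-.172),zs=.157,names=('scene','side')):
    out=[]
    for nm in names:
        q=snap(nm);u,v=map(int,proj(q,[*c,zs]));r=18;sub=q['color'][v-r:v+r,u-r:u+r];m=((sub.min(2)>140)&(sub.max(2).astype(int)-sub.min(2)<40)).astype(np.uint8)
        n,l,t,cc=cv2.connectedComponentsWithStats(m);i=1+np.argmax(t[1:,4]);px=cc[i]+[u-r,v-r]
        C=cloud(q)[v-r:v+r,u-r:u+r][l==i];print(nm,px,t[i,4],"on plane",plane(q,*px,zs),"depth med",np.median(C,0))
        K=q['K'];ray=q['T'][:3,:3]@np.array([(px[0]-K[0,2])/K[0,0],-(px[1]-K[1,2])/K[1,1],-1]);out.append((q['T'][:3,3],ray/np.linalg.norm(ray)))
    if len(out)==2:
        A=sum(np.eye(3)-np.outer(d,d) for p,d in out);b=sum((np.eye(3)-np.outer(d,d))@p for p,d in out);print("triang",np.linalg.solve(A,b))
E
python3 -c "
from h import *
np.set_printoptions(precision=4,suppress=True)
disc()
plan([.5245,-.172,.235],frame([0,0,-1],[-.9879,-.155,0]),6)
"
```

```text
scene [209.319  199.4224] 116 on plane [ 0.5246 -0.1713  0.157 ] depth med [ 0.5244 -0.171   0.1572]
side [421.7895 257.1388] 209 on plane [ 0.5246 -0.1729  0.157 ] depth med [ 0.5244 -0.1728  0.1571]
triang [ 0.5246 -0.1722  0.1566]
total rotvec tool [ 0.2 45.3  0.1] world shift [-0.0313  0.2081  0.0636] tool shift [ 0.1048 -0.002   0.1932]
[ 0.0175 -0.0003  0.0322] [0.03 7.55 0.02]
[ 0.0131 -0.0003  0.0342] [0.03 7.55 0.02]
[ 0.0085 -0.0003  0.0356] [0.03 7.55 0.02]
[ 0.0037 -0.0003  0.0364] [0.03 7.55 0.02]
[-0.0011 -0.0003  0.0366] [0.03 7.55 0.02]
[-0.0059 -0.0002  0.0362] [0.03 7.55 0.02]
```

The top is at 0.157, so the rim is 15 mm above the shoulder with the pins on the ridges. Move the hand over it, pointing down.

```bash
python3 -m inch '[0.0175,0,0.0322,0,7.6,0,0.087, 0.013,0,0.0342,0,7.6,0,0.087, 0.0085,0,0.0356,0,7.6,0,0.087, 0.0037,0,0.0364,0,7.6,0,0.087, -0.001,0,0.0366,0,7.6,0,0.087, -0.006,0,0.036,0,7.3,0,0.087, 0,0,0,0,0,0,0.087]'; python3 -c "
from h import *
st()
plan([.5245,-.172,.13],frame([0,0,-1],[-.9879,-.155,0]),1)
s=snap('wrist');cv2.imwrite('pics/wrist6.png',s['color'][:,:,::-1])
"
```

```text
clock: 10.62
tool_pos: [0.5205, -0.1633, 0.3872]
orientation: [172.0, 89.0, -88.6]
force: [0.2, -0.3, -0.3]
opening: 0.0872
t 10.625 q [  3.6   9.  -17.8   1.2 -63.2   5.4] grasp [ 0.5206 -0.1662  0.2283] open 0.0872422063909505 F [ 0.1893 -0.267  -0.3465]
[[ 0.0004 -0.9864 -0.1644]
 [-0.018  -0.1644  0.9862]
 [-0.9998  0.0025 -0.0178]]
total rotvec tool [ 0.5 -1.  -0.1] world shift [ 0.004  -0.0087 -0.0982] tool shift [ 0.0984 -0.0028 -0.0075]
[ 0.0984 -0.0028 -0.0075] [ 0.54 -1.02 -0.14]
```

View pics/wrist6.png

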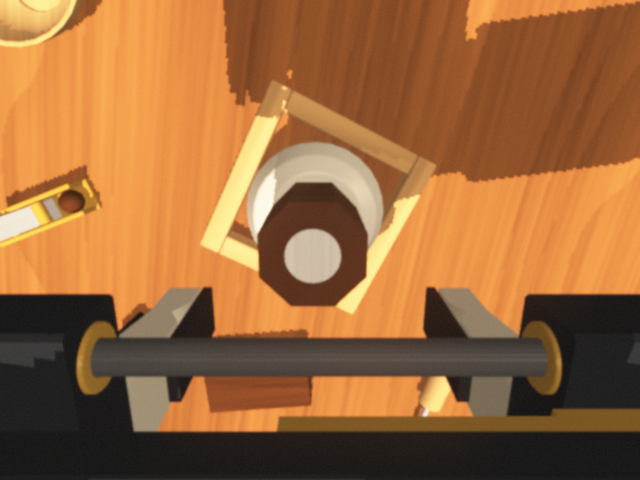

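```bash
python3 -m inch '[0.01,-0.0028,-0.0075,0.5,-1.0,-0.1,0.087, 0.03,0,0,0,0,0,0.087, 0,0,0,0,0,0,0.087]'; python3 -c "
from h import *
st()
plan([.5246,-.172,.128],frame([0,0,-1],[-.9879,-.155,0]),1)
"
```

```text
clock: 11.05
tool_pos: [0.5255, -0.1745, 0.3437]
orientation: [23.9, 89.5, 122.5]
force: [0.6, -1.0, 0.8]
opening: 0.0873
t 11.05 q [  1.7  12.1 -19.4  -0.5 -58.8   7.1] grasp [ 0.5248 -0.1734  0.1847] open 0.087301838554828 F [ 0.6003 -0.993   0.7596]
[[-0.0043 -0.9887 -0.1496]
 [ 0.0068 -0.1496  0.9887]
 [-1.      0.0033  0.0074]]
total rotvec tool [-0.3  0.4 -0.2] world shift [-0.0009  0.0025 -0.0567] tool shift [0.0567 0.0004 0.0022]
[0.0567 0.0004 0.0022] [-0.31  0.42 -0.19]
```

```bash
python3 -m inch '[0.02,0.0004,0.002,-0.3,0.4,-0.2,0.087, 0.02,0,0,0,0,0,0.087, 0.016,0,0,0,0,0,0.087, 0,0,0,0,0,0,0.087]'; python3 -c "
from h import *
st()
plan([.5246,-.172,.128],frame([0,0,-1],[-.9879,-.155,0]),1)
"
```

```text
clock: 11.55
tool_pos: [0.5268, -0.1773, 0.2868]
orientation: [-4.4, 89.9, 94.0]
force: [-0.4, 0.5, 0.3]
opening: 0.0868
t 11.55 q [  1.5  15.6 -23.4  -0.1 -51.1   7. ] grasp [ 0.5268 -0.1771  0.1278] open 0.086780916649219 F [-0.3752  0.4563  0.2949]
[[-0.0001 -0.9891 -0.1476]
 [ 0.0017 -0.1476  0.9891]
 [-1.     -0.0001  0.0017]]
total rotvec tool [-0.4  0.1  0. ] world shift [-0.0022  0.0053  0.0002] tool shift [-0.0002  0.0014  0.0056]
[-0.0002  0.0014  0.0056] [-0.43  0.1   0.01]
```

```bash
python3 -m inch '[0,0.0014,0.0056,-0.4,0,0,0.087, 0,0,0,0,0,0,0.087]'; python3 -c "
from h import *
st()
plan([.5246,-.172,.128],frame([0,0,-1],[-.9879,-.155,0]),1)
"
```

```text
clock: 11.8
tool_pos: [0.5251, -0.1722, 0.288]
orientation: [-48.4, 89.9, 50.4]
force: [0.6, -0.2, 0.9]
opening: 0.0873
t 11.8 q [  2.1  15.2 -23.7  -0.1 -51.    6.8] grasp [ 0.5253 -0.1719  0.129 ] open 0.08734032108937771 F [ 0.6013 -0.1732  0.8818]
[[ 0.0014 -0.988  -0.1542]
 [ 0.0016 -0.1542  0.988 ]
 [-1.     -0.0016  0.0014]]
total rotvec tool [-0.   0.1  0.1] world shift [-0.0005  0.0002 -0.001 ] tool shift [0.001  0.0004 0.0003]
[0.001  0.0004 0.0003] [-0.04  0.08  0.09]
```

```bash
python3 -m inch '[0,0,0,0,0,0,0.05, 0,0,0,0,0,0,0.05, 0,0,0,0,0,0,0.05, 0.002,0,0,0,0,0,0.05]'; python3 -c "
from h import *
st()"
```

```text
clock: 12.3
tool_pos: [0.5252, -0.172, 0.2884]
orientation: [-84.4, 89.8, 14.5]
force: [-7.7, 3.4, 20.6]
opening: 0.0584
t 12.3 q [  2.2  15.1 -23.8  -0.1 -50.9   6.8] grasp [ 0.5257 -0.1719  0.1294] open 0.05840304133914927 F [-7.7452  3.4455 20.6355]
[[ 0.0033 -0.9878 -0.1559]
 [ 0.0009 -0.1559  0.9878]
 [-1.     -0.0034  0.0003]]
```

```bash
python3 -m inch '[0.001,0,0,-5,0,0,0.05, 0.001,0,0,-5,0,0,0.05, 0.001,0,0,-5,0,0,0.05, 0.001,0,0,-5,0,0,0.05]'; python3 -c "
from h import *
st()"
```

```text
clock: 12.8
tool_pos: [0.5255, -0.1715, 0.2886]
orientation: [-112.5, 89.6, 7.0]
force: [-3.7, 2.5, 11.2]
opening: 0.0583
t 12.8 q [  2.2  15.1 -23.8  -0.  -50.7  27.4] grasp [ 0.5266 -0.1714  0.1296] open 0.05831223523068618 F [-3.7231  2.5371 11.1946]
[[ 0.0067 -0.8697 -0.4935]
 [ 0.0008 -0.4935  0.8697]
 [-1.     -0.0062 -0.0026]]
```

```bash
python3 -m inch '[0.001,0.0003,0,-5,0,0,0.05, 0.001,0.0003,0,-5,0,0,0.05, 0.001,0.0003,0,-5,0,0,0.05]'; python3 -c "
from h import *
st()"
```

```text
clock: 13.18
tool_pos: [0.5253, -0.1715, 0.2887]
orientation: [-128.8, 89.4, 6.3]
force: [-2.2, 3.3, 8.5]
opening: 0.0582
t 13.175 q [  2.2  15.  -23.9  -0.1 -50.5  42.9] grasp [ 0.5269 -0.1713  0.1297] open 0.05817489292959579 F [-2.1543  3.3272  8.4771]
[[ 0.0102 -0.7059 -0.7082]
 [ 0.0011 -0.7083  0.706 ]
 [-0.9999 -0.008  -0.0064]]
```

```bash
python3 -m inch '[0.001,0,0,-5,-0.2,0.2,0.05, 0.001,0,0,-5,-0.2,0.2,0.05, 0.001,0,0,-5,-0.1,0.1,0.05]'; python3 -c "
from h import *
st()"
```

```text
clock: 13.55
tool_pos: [0.5263, -0.1709, 0.2887]
orientation: [-149.9, 89.9, 0.7]
force: [-2.0, 3.4, 9.1]
opening: 0.058
t 13.55 q [  2.3  15.2 -23.7   0.  -51.   58.3] grasp [ 0.5267 -0.1709  0.1297] open 0.05796226962246996 F [-1.998   3.3582  9.1128]
[[ 0.0024 -0.4907 -0.8713]
 [ 0.     -0.8713  0.4907]
 [-1.     -0.0012 -0.0021]]
```

```bash
python3 -m inch '[0.001,0.0003,0.0004,-5,0,0,0.05, 0.001,0.0003,0.0004,-5,0,0,0.05, 0.001,0.0003,0.0003,-5,0,0,0.05]'; python3 -c "
from h import *
st()"
```

```text
clock: 13.92
tool_pos: [0.5254, -0.1706, 0.2884]
orientation: [-159.5, 89.7, 6.6]
force: [-2.6, 3.2, 5.6]
opening: 0.0583
t 13.925 q [  2.3  15.1 -23.9  -0.  -50.8  73.8] grasp [ 0.5263 -0.1705  0.1294] open 0.05829771837499103 F [-2.5616  3.2096  5.6375]
[[ 0.0054 -0.2398 -0.9708]
 [ 0.0006 -0.9708  0.2398]
 [-1.     -0.0019 -0.0051]]
```

```bash
python3 -m inch '[0.0012,0.0004,0.0004,-5,-0.1,0,0.05, 0.0012,0.0004,0.0004,-5,-0.1,0,0.05]'; python3 -c "
from h import *
st()"
```

```text
clock: 14.18
tool_pos: [0.5244, -0.171, 0.286]
orientation: [-140.2, 89.8, 36.2]
force: [0.2, -0.5, -2.0]
opening: 0.0579
t 14.175 q [  2.3  15.2 -24.   -0.1 -50.7  84.3] grasp [ 0.5247 -0.1707  0.127 ] open 0.0579486976161211 F [ 0.2368 -0.4858 -2.0306]
[[ 0.0021 -0.0616 -0.9981]
 [ 0.0016 -0.9981  0.0616]
 [-1.     -0.0017 -0.002 ]]
```

The cap is sinking (height down from 0.1297 to 0.127, contact force gone), so the pins are at the gaps. Let it down.

```bash
python3 -m inch '[0.002,0,0,-2,0,0,0.05, 0.003,0,0,-2,0,0,0.05, 0.002,0,0,0,0,0,0.05]'; python3 -c "
from h import *
st()"
```

```text
clock: 14.55
tool_pos: [0.5242, -0.1709, 0.2785]
orientation: [-129.3, 89.9, 51.4]
force: [-4.7, 4.4, 16.8]
opening: 0.0578
t 14.55 q [  2.3  15.7 -24.5  -0.1 -49.7  88.5] grasp [ 0.5244 -0.1707  0.1195] open 0.057802301223231954 F [-4.7171  4.3643 16.8465]
[[ 0.0013  0.0119 -0.9999]
 [ 0.0016 -0.9999 -0.0119]
 [-1.     -0.0016 -0.0013]]
```

It dropped 10 mm to the thread start and is bottoming. Now clockwise.

```bash
python3 -m inch '[0,0,0,5,0,0,0.05, 0.0007,0,0,5,0,0,0.05, 0.0008,0,0,5,0,0,0.05, 0.0008,0,0,5,0,0,0.05]'; python3 -c "
from h import *
st()"
```

```text
clock: 15.05
tool_pos: [0.5256, -0.1713, 0.2785]
orientation: [-162.5, 89.7, -2.4]
force: [0.1, 0.1, 1.6]
opening: 0.058
t 15.05 q [  2.3  15.8 -24.5   0.  -49.4  67.8] grasp [ 0.5265 -0.1713  0.1195] open 0.05803888315585122 F [0.0628 0.0802 1.6455]
[[ 0.0057 -0.3412 -0.94  ]
 [-0.0002 -0.94    0.3412]
 [-1.     -0.0017 -0.0055]]
```

```bash
python3 -m inch '[0.001,0,0,5,0,0,0.05, 0.0012,0,0,5,0,0,0.05, 0.0012,0,0,5,0,0,0.05]'; python3 -c "
from h import *
st()"
```

```text
clock: 15.42
tool_pos: [0.5257, -0.1717, 0.2767]
orientation: [-163.0, 89.6, -18.5]
force: [-2.3, 0.8, 7.5]
opening: 0.0582
t 15.425 q [  2.3  15.9 -24.6   0.2 -49.1  52.2] grasp [ 0.5266 -0.172   0.1177] open 0.058151430698292386 F [-2.2644  0.8349  7.5295]
[[ 0.0058 -0.5805 -0.8143]
 [-0.002  -0.8143  0.5805]
 [-1.     -0.0018 -0.0059]]
```

Sinking along the thread as expected. Continue.

```bash
python3 -m inch '[0.001,0.0003,0.0003,5,-0.1,0,0.05, 0.0012,0.0003,0.0003,5,-0.1,0,0.05, 0.0012,0,0,5,-0.1,0,0.05, 0.0012,0,0,5,0,0,0.05]'; python3 -c "
from h import *
st()"
```

```text
clock: 15.92
tool_pos: [0.5256, -0.1726, 0.2747]
orientation: [-135.1, 89.7, -11.3]
force: [-4.1, 0.1, 6.7]
opening: 0.0579
t 15.925 q [  2.1  16.1 -24.7   0.1 -49.   31.6] grasp [ 0.5263 -0.1727  0.1157] open 0.05793216652542552 F [-4.0751  0.0814  6.6575]
[[ 0.0045 -0.8308 -0.5566]
 [-0.0009 -0.5566  0.8308]
 [-1.     -0.0032 -0.0032]]
```

```bash
python3 -m inch '[0.001,0.0003,0,5,0,0.1,0.05, 0.0012,0.0003,0,5,0,0.1,0.05, 0.0012,0,0,5,0,0,0.05, 0.0012,0,0,5,0,0,0.05]'; python3 -c "
from h import *
st();print(ctrl.get_obs()['moment'])"
```

```text
clock: 16.42
tool_pos: [0.5252, -0.1728, 0.274]
orientation: [-151.4, 89.7, -48.3]
force: [-4.8, 1.1, 11.3]
opening: 0.0578
t 16.425 q [  2.2  16.1 -24.8   0.3 -48.9  10.8] grasp [ 0.5258 -0.1734  0.115 ] open 0.05779853180467895 F [-4.7823  1.0793 11.2878]
[[ 0.0034 -0.9738 -0.2272]
 [-0.0038 -0.2273  0.9738]
 [-1.     -0.0024 -0.0045]]
[0.9961 1.9679 0.1652]
```

```bash
python3 -m inch '[0.0012,0,0,4,0,0,0.05, 0.0012,0,0,4,0,0,0.05, 0.0012,0,0,4,0,0,0.05]'; python3 -c "
from h import *
st();print(ctrl.get_obs()['moment'])"
```

```text
clock: 16.8
tool_pos: [0.5243, -0.1726, 0.2739]
orientation: [-163.6, 89.7, -72.6]
force: [-5.9, 6.9, 14.1]
opening: 0.0591
t 16.8 q [  2.2  16.  -25.    0.4 -48.9  -1.5] grasp [ 0.5246 -0.1735  0.1149] open 0.059070944930608354 F [-5.9442  6.9398 14.0901]
[[ 0.0018 -0.9998 -0.0173]
 [-0.0058 -0.0174  0.9998]
 [-1.     -0.0017 -0.0059]]
[2.6264 2.359  1.5408]
```

The turn resistance rose (1.5 N m) and the fingers started to slip on the flats, so the posts have been reached. Release straight up and check.

```bash
python3 -m inch '[0,0,0,-2,0,0,0.087, 0,0,0,0,0,0,0.087, 0,0,0,0,0,0,0.087, 0,0,0,0,0,0,0.087, -0.02,0,0,0,0,0,0.087, -0.03,0,0,0,0,0,0.087, -0.03,0,0,0,0,0,0.087, -0.05,0,0,0,0,0,0.087, -0.05,0,0,0,0,0,0.087, 0,0,0,0,0,0,0.087]'; python3 -c "
from h import *
st()
disc(zs=.142)
for n in ('scene','side','wrist'):
  s=snap(n);cv2.imwrite(f'pics/{n}7.png',s['color'][:,:,::-1])
  if n!='wrist':
    u,v=map(int,proj(s,[.524,-.172,.10]));r=50
    cv2.imwrite(f'pics/{n}7c.png',cv2.resize(s['color'][v-r:v+r,u-r:u+r,::-1],(400,400),interpolation=2))
a=cv2.imread('pics/scene7c.png');b=cv2.imread('pics/side7c.png');cv2.imwrite('pics/c7.png',np.hstack([a,b]))
"
```

```text
clock: 18.05
tool_pos: [0.5243, -0.172, 0.4582]
orientation: [173.6, 89.6, -93.4]
force: [-0.2, -0.7, -0.5]
opening: 0.0869
t 18.05 q [  2.3   7.1 -10.3   0.4 -72.6   0.5] grasp [ 0.5242 -0.1729  0.2992] open 0.08686814333720125 F [-0.2045 -0.6592 -0.4567]
[[-0.0004 -0.9987 -0.0516]
 [-0.0061 -0.0516  0.9986]
 [-1.      0.0007 -0.0061]]
scene [210.    208.125] 8 on plane [ 0.5343 -0.1678  0.142 ] depth med [ 0.5335 -0.1675  0.1419]Traceback (most recent call last):
  File "<string>", line 4, in <module>
    disc(zs=.142)
    ~~~~^^^^^^^^^
  File "h.py", line 50, in disc
    n,l,t,cc=cv2.connectedComponentsWithStats(m);i=1+np.argmax(t[1:,4]);px=cc[i]+[u-r,v-r]
                                                     ~~~~~~~~~^^^^^^^^^
    return _wrapfunc(a, 'argmax', axis=axis, out=out, **kwds)
    return bound(*args, **kwds)
ValueError: attempt to get argmax of an empty sequence
```

The shadow of the hand spoils the disc mask. I'll use the pictures and depth instead.

```bash
python3 -c "
from h import *
np.set_printoptions(precision=4,suppress=True)
for n in ('scene','side','wrist'):
  s=snap(n);cv2.imwrite(f'pics/{n}7.png',s['color'][:,:,::-1])
  C=cloud(s).reshape(-1,3);m=(s['depth'].reshape(-1)>.1)&(np.hypot(C[:,0]-.5245,C[:,1]+.172)<.022)&(C[:,2]<.2)&(C[:,2]>.1);P=C[m]
  if len(P)>20:
    A=np.c_[P[:,:2]-[.5245,-.172],np.ones(len(P))];c=np.linalg.lstsq(A,P[:,2],rcond=None)[0];print(n,len(P),'top z',c[2],'slopes',c[:2],np.median(P[:,2]))
  if n!='wrist':
    u,v=map(int,proj(s,[.524,-.172,.10]));r=50
    cv2.imwrite(f'pics/{n}7c.png',cv2.resize(s['color'][v-r:v+r,u-r:u+r,::-1],(400,400),interpolation=2))
a=cv2.imread('pics/scene7c.png');b=cv2.imread('pics/side7c.png');cv2.imwrite('pics/c7.png',np.hstack([a,b]))
"
```

```text
scene 245 top z 0.14166019430670132 slopes [-0.0037  0.0053] 0.14176645907645913
side 429 top z 0.14182191266445898 slopes [-0.007  -0.0069] 0.14190280809439682
wrist 2846 top z 0.14314525742301795 slopes [ 0.0059 -0.0028] 0.14314289036201727
```

View pics/c7.png

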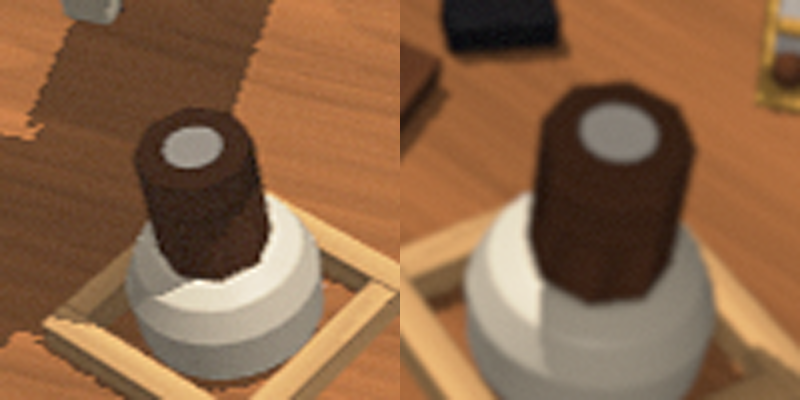

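View pics/wrist7.png

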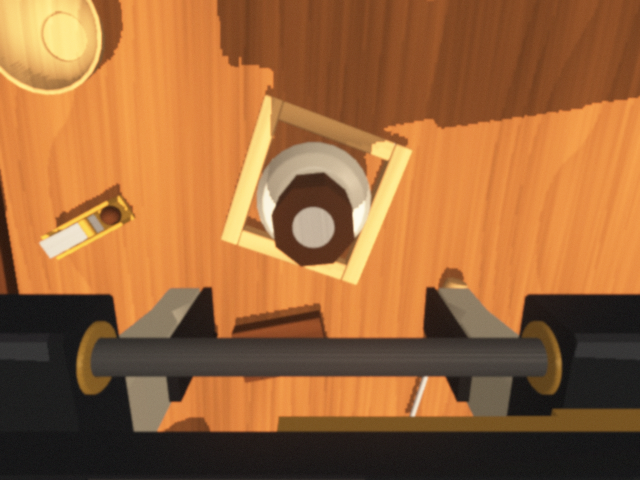

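View pics/scene7.png

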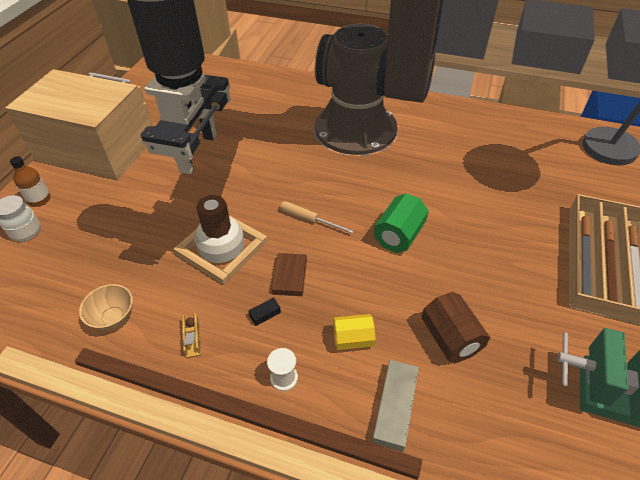

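The cap top reads 0.142 in all three views, level to about 0.5°. That puts the rim on the shoulder. The hand is clear, and the other things stand where they were. Handing in.

```bash
python3 -c "
from plant import ctrl
print(ctrl.close_job())"
```

```text
the job is handed in; nothing more can be done
None
```

The small brown cap is screwed fully home on the white jar and released, and the job was handed in after about 18 s of robot time.

**What I did**
- I gripped the lying cap at a 45° lean, turned it upright and set it on the neck. It lodged on the ridges, with the rim 15 mm above the shoulder.
- I gripped it again from above and turned it about 80° anticlockwise until it dropped 10 mm into the thread start.
- I then turned it about 90° clockwise. It sank to the shoulder and met the posts, where the resistance rose to about 1.5 N m and the fingers began to slip on the flats.
- I let go and lifted clear, straight up.

**Last checks**
- **Height:** the cap top measured 0.1417, 0.1418 and 0.1431 m in the scene, side and wrist views, against 0.142 m expected. The wrist reading is 1 mm high, within the 2 mm calibration.
- **Upright:** the cap's top is level to within about 0.6°.
- **Other things:** none look moved in the last picture of the bench, and the hand was touching nothing.
- **Failed check:** locating the metal disc by colour after release failed because the hand's shadow lay on it. I used the depth readings above instead.

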